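# Slide the erasers back into their rows by length

### The arm

A 6-joint arm with a two-finger parallel gripper is mounted at the origin on the work surface. World frame = base frame: x ahead of the robot, y to its left, z up, the work surface at z = 0. Lengths are in m, angles in rad, forces in N, time in s.
With the tool pointing down it reaches from about 0.275 to 0.85 m from the base axis. Payload 19 kg.
Tool frame: the origin (TCP) lies midway between the tips of the shut fingers; the grasp point (between the pads) lies 19 mm behind it; z points along the fingers, y is the line along which they close (so a half turn about z gives the same grasp; the last joint's range is limited). The gripper opens to 85 mm and grips with 20 to 120 N. Pads are 22 mm wide; open, the fingers measure 114 mm over their backs; the gripper's body (76 mm by 85 mm) begins 54 mm behind the grasp point. The pads swing forward as they close: fully open they stand 13 mm farther back than shut.
Start: joints at [-0.134, 0.15, 1.437, -0, 1.554, -0.134], TCP at [0.575, -0, 0.203] pointing down, gripper open.
Joint ranges: [-2.8, 2.8], [-0.68, 2.1], [0.12, 2.68], [-1.39, 4.53], [0.16, 2.79], [-2.81, 2.81]. Speed limits (rad/s): [1.89, 1.89, 2.22, 3.01, 3.01, 3.01].

### API

Orientations are given as a unit quaternion [w, x, y, z].
In Python, from cell import env gives the robot as it stands.
- The arm moves only by the tool arm_command, never from a script. Its argument "motion" is a list that holds one entry, the list of rows, each a list of 7 numbers: the turn, a rotation vector about the tool's x, y, z in units of 180 degrees (1.0 is 180 degrees), then the shift along the tool's x, y, z in units of 100 mm (1.0 is 100 mm), then the finger opening in mm, from 0 to 85.4. A call has exactly 5 rows; each row shifts and turns the commanded pose from where the row before left it, along the tool's axes as they then stand; what a row does not reach is not made up. A row lasts 1/12 s, in which the tool goes at most 41.7 mm and 7.16 degrees, less where a joint would pass 70% of its speed; a pose out of reach is approached as far as the arm can. A call with a number of a shift or a turn outside -1 to 1 is refused whole. A call with a gripper value outside its range is refused whole. The fingers move at their own pace and stop on an object; the grip force is fixed at half the most. Time passes only in rows, so rows that do not move let the fingers close, or fill a call up. It gives the time, the measured TCP pose, the force, the opening and the grip force at its end, in the units of the state.
- env.state(): the state, without advancing time (a new reading comes with each control period).
- env.snapshot(name): name is "scene" or "side" or "wrist"; returns the picture (420x560x3 uint8, blue, green, red); there is no depth.
- env.calibration(name): a dict with "vfov" (degrees; the focal length in pixels is half the picture's height over the tangent of half this angle, whatever the lens; pixels are square), "cx", "cy" (the principal point, pixels), "k1" (the pictures are not rectified: a ray, as slopes to the right and down, at radius r is drawn at 1 + k1 r^2 times it, then the intrinsics apply), "origin" and "attitude" of the camera in the world. Camera axes: x right, y down, z forward; pixel columns grow to the right and rows downward; lengths in m; the calibration is good to about 2 mm. A picture is of the moment at which its call begins: read the wrist's pose just before it. calibration takes no time and is no camera call; for the wrist camera it gives the pose at the moment of the call.
- env.hand_in(): hands the job in; it is judged then, once.
The state is a dict: "t": time; "joints": joint angles; "dq": joint speeds; "tau": joint torques, N m; "position": TCP position; "orientation": TCP orientation; "wrist_force": force on the tool from outside, world axes, zero at the start; "wrist_torque": the same for the moment, N m; "grip_width": finger opening in m; "finger_force": force on a finger pad.
Only numpy, scipy, OpenCV 4.12 (cv2) and the standard library are available. Lean on these libraries where they do the work, as an engineer would, in place of code of your own. Each camera call takes 0.05 s, during which the arm holds its last target. There are 200 camera calls.

### The job

Put the four loose red erasers away by length: each goes into the blue tray that already holds an eraser of its length, lying flat and squarely across the tray and closed up against the one before it, so that every tray holds one neat row. Slide them over the sheet, do not pick them up, and leave everything else where it is.

Things in the scene. Friction and masses are not known exactly. Their poses are not given: they have to be found in the camera images.
- sheet: Fixed level aluminium sheet, 470 (x) by 1020 (y) by 3 mm, on two bricks. Top face 68 mm above the table and this origin (its centre at table level). Smooth: erasers slide on it and on the tray floors with friction 0.28 to 0.42, finger pads hold an eraser better: it can be pushed from behind or from the side, or pressed lightly on top with the fingertips (5 to 15 N) and slid along.
- short_eraser: Loose short eraser, to be put away: red hard silicone block, 40 mm long (y), 22 mm wide (x), 14 mm high (z), 11 to 38 g, lying flat. Origin: centre of its underside. All erasers are alike but for their length (40, 56 or 72 mm).
- mid_eraser_1: Loose mid eraser, to be put away: red hard silicone block, 56 mm long (y), 22 mm wide (x), 14 mm high (z), 11 to 38 g, lying flat. Origin: centre of its underside. All erasers are alike but for their length (40, 56 or 72 mm).
- mid_eraser_2: Loose mid eraser, to be put away: red hard silicone block, 56 mm long (y), 22 mm wide (x), 14 mm high (z), 11 to 38 g, lying flat. Origin: centre of its underside. All erasers are alike but for their length (40, 56 or 72 mm).
- long_eraser: Loose long eraser, to be put away: red hard silicone block, 72 mm long (y), 22 mm wide (x), 14 mm high (z), 11 to 38 g, lying flat. Origin: centre of its underside. All erasers are alike but for their length (40, 56 or 72 mm).
- short_tray: Blue tray for 40 mm erasers, fixed, open towards the robot, in any order beside the others. Lane along x: mouth at x = -40, back wall at +40 mm; 48 mm wide (y): erasers lie across it, 4 mm free at each end. Walls 3 mm thick, sides 10, back 13 mm high; in front the mouth flares 6 mm a side over 11 mm. Floor flush with the sheet. Origin: middle of the lane's floor.
- short_in_tray: Loose red short eraser, 40 by 22 by 14 mm, that already lies across the back of the short tray and begins its row; within about 7 mm of the back wall. Origin: centre of its underside; y is its length.
- mid_tray: Blue tray for 56 mm erasers, fixed, open towards the robot, in any order beside the others. Lane along x: mouth at x = -40, back wall at +40 mm; 64 mm wide (y): erasers lie across it, 4 mm free at each end. Walls 3 mm thick, sides 10, back 13 mm high; in front the mouth flares 6 mm a side over 11 mm. Floor flush with the sheet. Origin: middle of the lane's floor.
- mid_in_tray: Loose red mid eraser, 56 by 22 by 14 mm, that already lies across the back of the mid tray and begins its row; within about 7 mm of the back wall. Origin: centre of its underside; y is its length.
- long_tray: Blue tray for 72 mm erasers, fixed, open towards the robot, in any order beside the others. Lane along x: mouth at x = -40, back wall at +40 mm; 80 mm wide (y): erasers lie across it, 4 mm free at each end. Walls 3 mm thick, sides 10, back 13 mm high; in front the mouth flares 6 mm a side over 11 mm. Floor flush with the sheet. Origin: middle of the lane's floor.
- long_in_tray: Loose red long eraser, 72 by 22 by 14 mm, that already lies across the back of the long tray and begins its row; within about 7 mm of the back wall. Origin: centre of its underside; y is its length.
- cup: Green ceramic cup, 76 mm across, 85 mm high, standing beside the trays; leave alone. Origin: centre of its underside.
- glue_stick: Glue stick, 27 mm across, 88 mm high, standing on the other side of the trays; leave alone. Origin: centre of its underside.
- set_square: Wooden 45-degree set square, 5 mm thick, long side (165 mm) along y, lying flat behind the trays; leave alone. Origin: its middle, underside.
- steel_ruler: Steel ruler, 200 mm (x) by 28 by 2 mm, lying flat on the right; leave alone. Origin: centre of its underside.
- lunchbox: Orange lunchbox with clips, 192 mm (x) by 134 by 63 mm, on the right; leave alone. Origin: centre of its underside.
- sharpener: Metal pencil sharpener, 16 mm (x) by 25 mm (y) by 12 mm, lying among the loose erasers; leave alone. Origin: centre of its underside.
- pen_bin_pull (a point): Finger pull of the clear tilt-out pen bin on the left (grey housing 190 mm wide (y), 123 mm deep, 140 mm high), which hangs part open; leave alone. The point is the middle of its front lip.

How it is judged:
By the outcome, as a careful person would: the job done as asked, in the order asked, and still so for the second after the job is handed in, with the robot touching nothing.
It also fails if it takes over 67 s, if anything falls off the work surface, if the arm or the gripper's body presses on something with over 40 N, if the wrist force passes 120 N, or if a joint passes its speed limit or range.

## Working session

There is one attempt and no reset: what is moved stays moved. The work goes in short steps, Python scripts to look and compute and a tool call to move; the robot and the scene stay as the last step left them, time stands still between calls to the robot, and variables do not carry over. Pictures are saved under pics/ and viewed, at most 10 in all, crops included, and the job is handed in when it is done.

Besides the shell and the picture viewer there is one more tool, called after ">>>" as name(argument=value, ...), one argument or row to a line, values as JSON. arm_command: Moves the arm, as the interface text tells. Shifts and turns lie within -1 to 1; 1 stands for 100 mm of shift or 180 degrees of turn. Its arguments: {"type":"object","properties":{"motion":{"type":"array","items":{"type":"array","items":{"type":"array","items":{"type":"number"}}}}},"required":["motion"]}

```bash
mkdir -p pics; ls
python3 - <<'E'
from cell import env
import cv2
for n in ("scene","side","wrist"):
    im=env.snapshot(n); c=env.calibration(n); print(n,c)
    cv2.imwrite(f"pics/{n}0.png",im)
print(env.state())
E
```

```text
pics
scene {'vfov': 53.06175467278877, 'cx': 281.3439479675163, 'cy': 210.85169161800826, 'k1': -0.006902338111637696, 'origin': array([1.14885446, 0.06726158, 1.04798654]), 'attitude': array([-0.17782043,  0.62313222,  0.73523814, -0.19877378])}
side {'vfov': 47.60949373211106, 'cx': 272.26600060148195, 'cy': 208.34274904714613, 'k1': 0.015652443123380495, 'origin': array([ 0.04719864, -0.58151839,  0.86894642]), 'attitude': array([-0.37550254,  0.85788865, -0.31671134,  0.1507277 ])}
wrist {'vfov': 62.619665308369555, 'cx': 280.96728955385663, 'cy': 211.381851914138, 'k1': 0.030367222516526907, 'origin': array([0.57334881, 0.07965256, 0.3726039 ]), 'attitude': array([ 1.56229614e-01,  9.87720646e-01,  2.84363227e-04, -3.90295811e-04])}
{'t': 0.15, 'joints': array([-1.33997801e-01,  1.50859202e-01,  1.43782683e+00,  1.77922339e-05,
        1.55381325e+00, -1.34013642e-01]), 'dq': array([-0.0005397 ,  0.00030584,  0.00088074,  0.00130215, -0.00157789,
       -0.00045645]), 'tau': array([ 2.28272773e-03, -7.13383126e+01, -5.71041870e+01, -3.10331814e-05,
        7.20541226e-03, -6.05664604e-05]), 'position': array([5.74795459e-01, 1.53424462e-05, 2.02149356e-01]), 'orientation': array([-3.65887070e-04,  7.07101217e-01,  7.07112199e-01, -2.67768719e-04]), 'wrist_force': array([ 0.02105567, -0.28617715,  0.69443156]), 'wrist_torque': array([-0.01735909,  0.0413609 ,  0.0138562 ]), 'finger_force': 0.0, 'grip_width': 0.0860102442390159}
```

Run:
```python
import cv2
for n in ("scene","wrist"):
    im=cv2.imread(f"pics/{n}0.png"); cv2.imwrite(f"pics/{n}0b.png",cv2.resize(im,(800,600),interpolation=cv2.INTER_CUBIC))
```

```text
(no output)
```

View pics/scene0b.png

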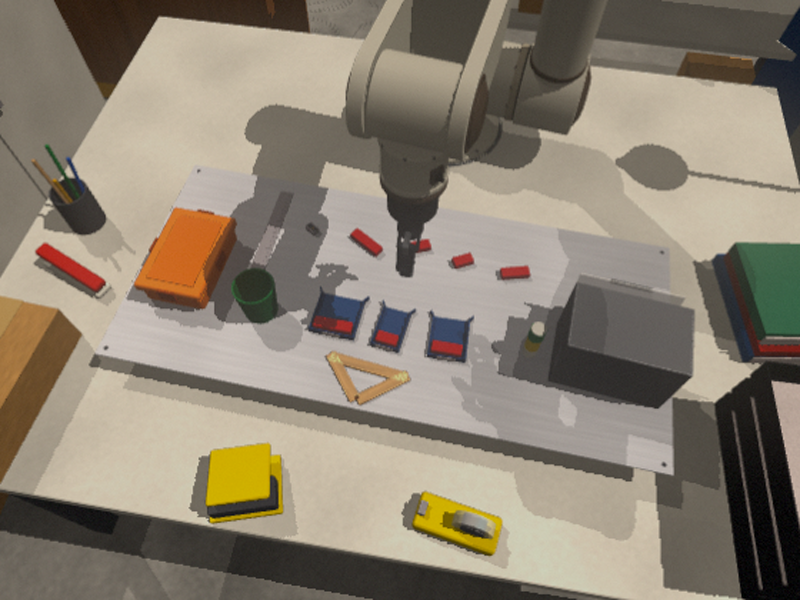

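View pics/wrist0b.png

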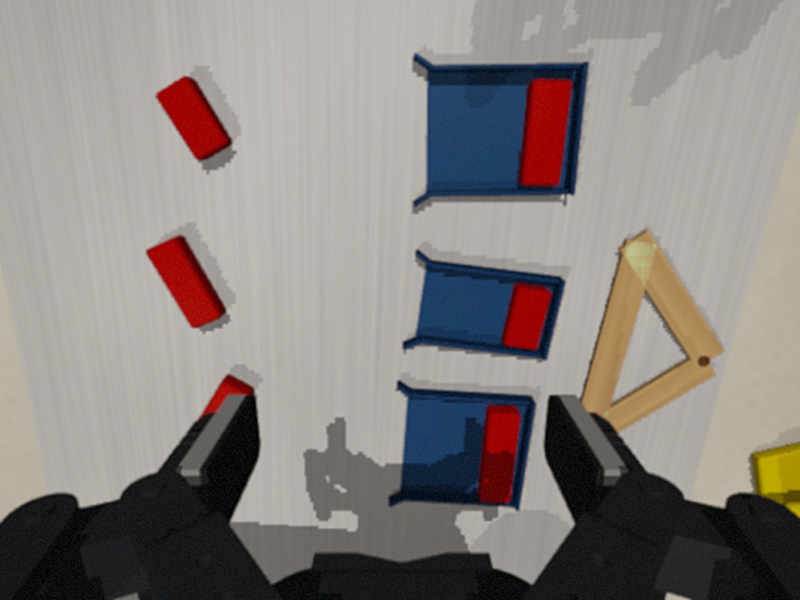

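The wrist view (800 px wide) shows three trays: long or mid at (500,130), short at (485,305) and another at (465,450). Loose erasers are at (193,118), (187,282) and partly at (230,400). The scene view shows a fourth loose eraser at (367,242) and the sharpener at (313,229). I'll move toward -y to see the rest.

>>> arm_command(
  motion=[
    [[0,0,0,-0.3,-0.1,-0.1,85],[0,0,0,-0.4,-0.1,-0.1,85],[0,0,0,-0.4,-0.1,-0.1,85],[0,0,0,-0.3,-0.1,-0.1,85],[0,0,0,0,0,0,85]],
  ],
)

```text
t: 0.57
position: [0.5343, -0.1433, 0.2439]
orientation: [0.001, 0.708, 0.706, -0.0]
wrist_force: [0.1, -0.2, 0.4]
grip_width: 0.0851
finger_force: 0.0
```

```bash
cat > h.py <<'E'
import numpy as np, cv2, json
from scipy.spatial.transform import Rotation as R
def rays(c,uv):
    f=210/np.tan(np.radians(c["vfov"]/2)); p=(np.asarray(uv,float)-[c["cx"],c["cy"]])/f
    q=p.copy()
    for _ in range(10): q=p/(1+c["k1"]*(q**2).sum(-1,keepdims=True))
    d=np.c_[q,np.ones(len(q))]; w,x,y,z=c["attitude"]
    return R.from_quat([x,y,z,w]).apply(d)
def plane(c,uv,z):
    d=rays(c,uv); o=np.asarray(c["origin"]); return (o+d*((z-o[2])/d[:,2])[:,None])[:,:2]
def reds(im,c,z=0.082,amin=150):
    b,g,r=[im[...,i].astype(int) for i in range(3)]
    m=((r>1.8*g)&(r>1.8*b)&(r>60)).astype(np.uint8)
    out=[]
    for k in cv2.findContours(m,cv2.RETR_EXTERNAL,cv2.CHAIN_APPROX_NONE)[0]:
        if cv2.contourArea(k)<amin: continue
        w=plane(c,k[:,0].astype(float),z)*1000
        (cx,cy),(a,b_),t=cv2.minAreaRect(w.astype(np.float32))
        if a<b_: a,b_,t=b_,a,t+90
        u,v=k[:,0].mean(0)
        out.append((round(cx,1),round(cy,1),round(a,1),round(b_,1),round((t-90+90)%180-90,1),int(u),int(v)))
    return out  # cx,cy,len,wid,long-axis angle from +y (deg, ccw), u,v
E
python3 - <<'E'
from cell import env; from h import *
im0=cv2.imread("pics/wrist0.png")
c0={'vfov': 62.619665308369555,'cx': 280.96728955385663,'cy': 211.381851914138,'k1': 0.030367222516526907,'origin':[0.57334881,0.07965256,0.3726039],'attitude':[1.56229614e-01,9.87720646e-01,2.84363227e-04,-3.90295811e-04]}
s=env.state();c=env.calibration("wrist"); im=env.snapshot("wrist")
print(s["t"],s["position"],s["wrist_force"])
json.dump({k:np.asarray(v).tolist() for k,v in c.items()},open("pics/w1.json","w"))
cv2.imwrite("pics/wrist1.png",im); cv2.imwrite("pics/wrist1b.png",cv2.resize(im,(800,600),interpolation=cv2.INTER_CUBIC))
for i,cc in((im0,c0),(im,c)): 
    for o in reds(i,cc): print(o)
    print()
# tray inner-corner points in wrist0 (800 px view): front L, front R at sheet; back rim outer
P=np.array([[428,66],[430,194],[575,192],[586,64],[428,264],[419,342],[546,357],[563,280],[408,392],[403,495],[518,507],[533,399]])*0.7
print(np.round(plane(c0,P,0.078)*1000,1))
E
```

```text
0.5667 [ 0.53426513 -0.14330564  0.24387191] [ 0.14725091 -0.19886048  0.39599742]
(639.6, -124.7, 77.2, 23.1, -2.2, 348, 317)
(454.0, -78.4, 42.2, 17.8, -62.0, 157, 276)
(650.6, -24.2, 42.3, 24.1, -9.7, 367, 221)
(442.6, -2.3, 54.4, 25.0, 23.6, 129, 196)
(652.2, 83.5, 55.9, 23.6, -1.5, 381, 91)
(459.3, 90.9, 40.0, 22.9, 27.9, 135, 82)

(562.8, -381.4, 191.9, 58.2, 79.2, 305, 378)
(638.7, -128.2, 72.4, 24.1, -1.7, 390, 166)
(446.0, -104.3, 71.5, 21.7, -33.4, 189, 142)
(650.1, -26.6, 40.6, 24.1, -9.2, 414, 51)
(441.4, -6.4, 52.9, 21.7, 23.3, 172, 27)

[[ 587.5  118.1]
 [ 589.9   50.5]
 [ 674.3   51.5]
 [ 672.3  118.6]
 [ 589.4    8.5]
 [ 584.5  -43.1]
 [ 667.1  -53.4]
 [ 672.8   -1.6]
 [ 577.6  -79. ]
 [ 574.4 -161.1]
 [ 657.2 -171.1]
 [ 661.1  -84. ]]
```

View pics/wrist1b.png

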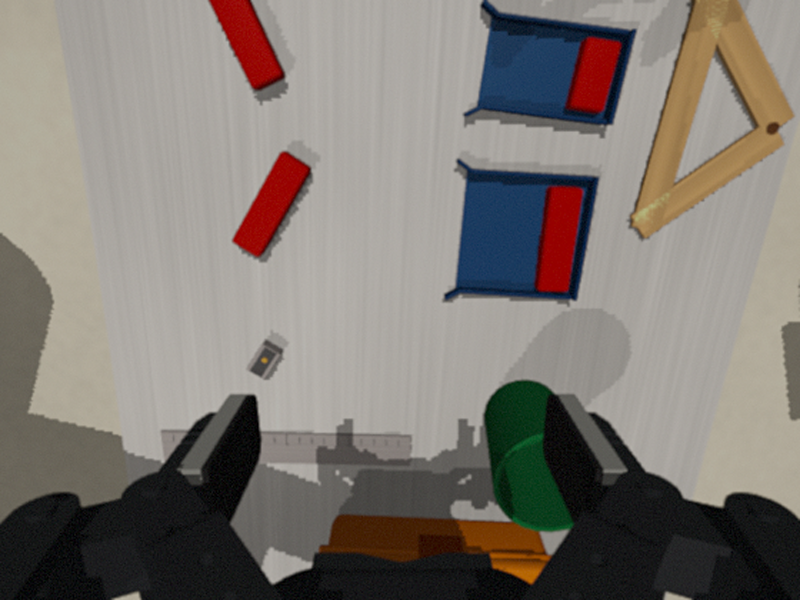

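The long tray is at about (525,235) px, the short tray at (555,75), the loose long at (272,205), the loose mid at (245,40) and the sharpener at (265,357). Next I'll look on the +y side for the fourth loose eraser.

>>> arm_command(
  motion=[
    [[0,0,0,0.3,0,-0.1,85],[0,0,0,0.4,0,-0.1,85],[0,0,0,0.4,0,0,85],[0,0,0,0.4,0,0,85],[0,0,0,0.4,0,0,85]],
  ],
)

```text
t: 1.03
position: [0.5348, 0.054, 0.262]
orientation: [-0.0, 0.707, 0.707, -0.0]
wrist_force: [1.0, -0.4, 0.1]
grip_width: 0.0849
finger_force: 0.0
```

>>> arm_command(
  motion=[
    [[0,0,0,0.4,0,0,85],[0,0,0,0.1,0,0,40],[0,0,0,0,0,0,14],[0,0,0,0,0,0,14],[0,0,0,0,0,0,14]],
  ],
)

```text
t: 1.45
position: [0.5353, 0.1011, 0.2619]
orientation: [-0.0, 0.707, 0.707, -0.0]
wrist_force: [0.1, -0.3, -0.1]
grip_width: 0.0382
finger_force: 0.0
```

Run:
```python
from cell import env; from h import *
s=env.state();c=env.calibration("wrist"); im=env.snapshot("wrist")
print(s["t"],s["position"],s["joints"],s["grip_width"])
json.dump({k:np.asarray(v).tolist() for k,v in c.items()},open("pics/w2.json","w"))
cv2.imwrite("pics/wrist2.png",im); cv2.imwrite("pics/wrist2b.png",cv2.resize(im,(800,600),interpolation=cv2.INTER_CUBIC))
for o in reds(im,c): print(o)
```

```text
1.45 [0.53526888 0.10110531 0.26187786] [ 4.53572518e-02  7.45691489e-02  1.40320210e+00 -1.96412157e-04
  1.66444708e+00  4.52335655e-02] 0.038161169440065826
(650.3, -22.6, 44.5, 25.1, -8.7, 383, 285)
(440.3, 1.6, 52.2, 23.9, 23.4, 196, 265)
(651.8, 85.0, 57.3, 23.9, -1.4, 393, 194)
(458.3, 92.6, 39.0, 22.3, 27.9, 208, 187)
(468.8, 194.6, 54.6, 21.4, 14.7, 212, 82)
```

View pics/wrist2b.png

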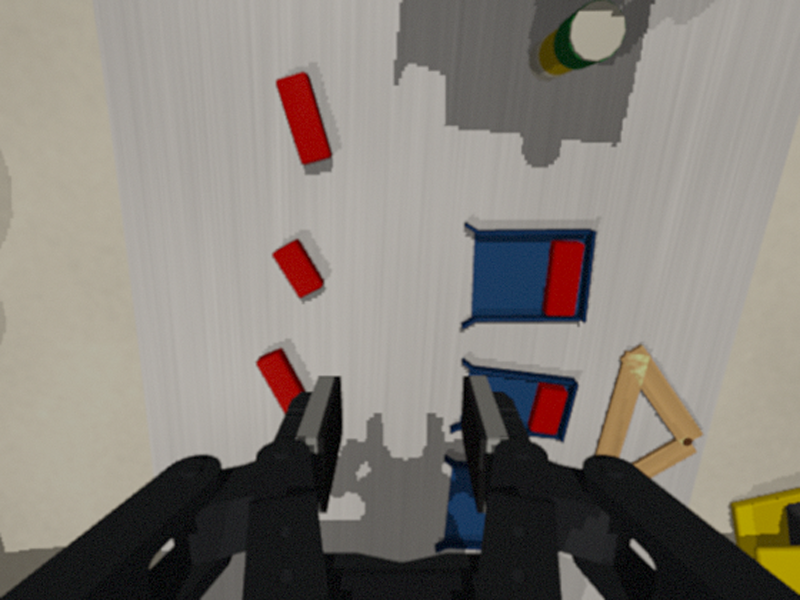

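The fourth loose eraser, a mid, is at (303,118) px, the short at (298,268) and mid_1 at (282,380), partly hidden. The glue stick is at (585,40). I'll fit the tray poses by silhouette.

```bash
cat > tray.py <<'E'
from h import *; from scipy.optimize import minimize
def proj(c,P):
    w,x,y,z=c["attitude"]; q=R.from_quat([x,y,z,w]).inv().apply(np.asarray(P)-c["origin"]); q=q[:,:2]/q[:,2:]
    return q*(1+c["k1"]*(q**2).sum(1,keepdims=True))*(210/np.tan(np.radians(c["vfov"]/2)))+[c["cx"],c["cy"]]
def mask(c,p,W,S=4):
    x,y,t=p; m=np.zeros((420*S,560*S),np.uint8); h=W/2; T=R.from_euler("z",t,degrees=True)
    def box(q,z1):
        P=np.array([[a,b,z] for a,b in q for z in (68,z1)],float)
        P=(T.apply(P*[1,1,0])+[x,y,0]+P*[0,0,1])/1000
        cv2.fillConvexPoly(m,np.round(cv2.convexHull((proj(c,P)*S).astype(np.float32))).astype(int),255)
    box([(-40,-h),(-40,h),(43,h),(43,-h)],68); box([(40,-h-3),(40,h+3),(43,h+3),(43,-h-3)],81)
    for s in (1,-1):
        box([(-40,s*h),(-40,s*(h+3)),(43,s*(h+3)),(43,s*h)],78)
        box([(-40,s*h),(-40,s*(h+3)),(-51,s*(h+9)),(-51,s*(h+6))],78)
    return cv2.resize(m,(560,420),interpolation=cv2.INTER_AREA)/255.
def fit(im,c,p0,W,re):
    b,g,r=[im[...,i].astype(int) for i in range(3)]
    near=cv2.dilate((mask(c,p0,W)>0).astype(np.uint8),np.ones((17,17)))>0
    red=(r>1.8*g)&(r>1.8*b)&(r>60)
    m=((((b>1.5*r)&(b>35))|red)&near).astype(float)
    f=lambda p:np.abs(mask(c,p,W)-m)[near].sum()/m.sum()
    o=minimize(f,p0,method="Nelder-Mead",options=dict(initial_simplex=[p0,np.add(p0,[4,0,0]),np.add(p0,[0,4,0]),np.add(p0,[0,0,4])],maxiter=80))
    return np.round(o.x,1),round(o.fun,3)
E
python3 - <<'E'
from tray import *
L=lambda n:(cv2.imread(f"pics/wrist{n}.png"),json.load(open(f"pics/w{n}.json")))
for n,lst in ((1,[("short",[629,-23,-7],48),("long",[618,-125,-4],80)]),(2,[("mid",[629,84,-1],64),("short",[629,-22,-7],48)])):
    im,c=L(n)
    for k,p,W in lst: print(n,k,*fit(im,c,p,W,0))
im=cv2.imread("pics/wrist0.png")
c0={'vfov': 62.619665308369555,'cx': 280.96728955385663,'cy': 211.381851914138,'k1': 0.030367222516526907,'origin':[0.57334881,0.07965256,0.3726039],'attitude':[1.56229614e-01,9.87720646e-01,2.84363227e-04,-3.90295811e-04]}
json.dump(c0,open("pics/w0.json","w"))
for k,p,W in (("mid",[629,84,-1],64),("short",[629,-22,-7],48),("long",[618,-125,-4],80)): print(0,k,*fit(im,c0,p,W,0))
E
```

```text
1 short [626.3 -22.6  -7. ] 0.151
1 long [ 615.7 -127.2   -3.8] 0.098
2 mid [6.29e+02 8.40e+01 1.00e-01] 0.106
2 short [627.5 -22.5  -7.5] 0.836
0 mid [6.29e+02 8.38e+01 4.00e-01] 0.088
0 short [626.4 -23.1  -7.4] 0.099
0 long [ 616.  -126.6   -4. ] 0.164
```

```bash
cat > plan.py <<'E'
import sys, json, numpy as np
from cell import env
# usage: plan.py [m|c] "x,y,z,th,w,n" ... ; mm and deg; m = start at measured pose, c = at tracked command
def meas():
    s=env.state(); w,x,y,z=s["orientation"]
    ty=np.array([2*(x*y-w*z),1-2*(x*x+z*z)]); return [*(s["position"]*1000),np.degrees(np.arctan2(-ty[0],ty[1]))]
p=np.array(meas() if sys.argv[1]=="m" else json.load(open("cmd.json")))
rows=[]
for a in sys.argv[2:]:
    v=[float(k) for k in a.split(",")]; n=int(v[5]); g=np.array(v[:4])
    for i in range(n):
        d=g-p; d[3]=(d[3]+180)%360-180; d=d/(n-i)
        t=np.radians(p[3]); tx=np.array([-np.cos(t),-np.sin(t)]); ty=np.array([-np.sin(t),np.cos(t)])
        turn=round(-d[3]/180,3); sx,sy,sz=[round(k/100,3) for k in (d[:2]@tx,d[:2]@ty,-d[2])]
        rows.append([0,0,turn,sx,sy,sz,v[4]])
        p=p+[*(100*(sx*tx+sy*ty)),-100*sz,-turn*180]
while len(rows)%5: rows.append([0,0,0,0,0,0,rows[-1][6]])
for i in range(0,len(rows),5): print([[[round(k,3)+0 if k else 0 for k in r] for r in rows[i:i+5]]])
json.dump(list(p),open("cmd.json","w")); print(np.round(p,1), np.round(meas(),1))
E
python3 plan.py m 469,195,120,-165.3,14,11 469,195,88,-165.3,14,3 469,195,88,-165.3,14,1
```

```text
[[[0, 0, np.float64(0.038), np.float64(0.086), np.float64(-0.06), np.float64(0.129), 14.0], [0, 0, np.float64(0.038), np.float64(0.078), np.float64(-0.07), np.float64(0.129), 14.0], [0, 0, np.float64(0.038), np.float64(0.069), np.float64(-0.079), np.float64(0.129), 14.0], [0, 0, np.float64(0.038), np.float64(0.059), np.float64(-0.087), np.float64(0.129), 14.0], [0, 0, np.float64(0.038), np.float64(0.048), np.float64(-0.093), np.float64(0.129), 14.0]]]
[[[0, 0, np.float64(0.038), np.float64(0.037), np.float64(-0.098), np.float64(0.129), 14.0], [0, 0, np.float64(0.038), np.float64(0.025), np.float64(-0.102), np.float64(0.129), 14.0], [0, 0, np.float64(0.038), np.float64(0.013), np.float64(-0.104), np.float64(0.129), 14.0], [0, 0, np.float64(0.038), 0, np.float64(-0.105), np.float64(0.129), 14.0], [0, 0, np.float64(0.038), np.float64(-0.012), np.float64(-0.104), np.float64(0.129), 14.0]]]
[[[0, 0, np.float64(0.038), np.float64(-0.025), np.float64(-0.101), np.float64(0.13), 14.0], [0, 0, 0, 0, 0, np.float64(0.107), 14.0], [0, 0, 0, 0, 0, np.float64(0.106), 14.0], [0, 0, 0, 0, 0, np.float64(0.107), 14.0], [0, 0, 0, 0, 0, 0, 14.0]]]
[ 469.   195.    88.  -165.3] [535.3 100.7 262.  -90. ]
```

>>> arm_command(
  motion=[
    [[0,0,0.038,0.086,-0.06,0.129,14],[0,0,0.038,0.078,-0.07,0.129,14],[0,0,0.038,0.069,-0.079,0.129,14],[0,0,0.038,0.059,-0.087,0.129,14],[0,0,0.038,0.048,-0.093,0.129,14]],
  ],
)

```text
t: 1.92
position: [0.505, 0.1435, 0.1971]
orientation: [0.0, 0.886, 0.464, -0.0]
wrist_force: [0.6, 0.8, 0.1]
grip_width: 0.014
finger_force: 0.0
```

>>> arm_command(
  motion=[
    [[0,0,0.038,0.037,-0.098,0.129,14],[0,0,0.038,0.025,-0.102,0.129,14],[0,0,0.038,0.013,-0.104,0.129,14],[0,0,0.038,0,-0.105,0.129,14],[0,0,0.038,-0.012,-0.104,0.129,14]],
  ],
)

```text
t: 2.33
position: [0.4749, 0.1865, 0.1326]
orientation: [0.0, 0.983, 0.184, -0.0]
wrist_force: [0.0, 0.0, 0.9]
grip_width: 0.0141
finger_force: 0.0
```

>>> arm_command(
  motion=[
    [[0,0,0.038,-0.025,-0.101,0.13,14],[0,0,0,0,0,0.107,14],[0,0,0,0,0,0.106,14],[0,0,0,0,0,0.107,14],[0,0,0,0,0,0,14]],
  ],
)

```text
t: 2.75
position: [0.4685, 0.1947, 0.0861]
orientation: [0.0, 0.992, 0.129, -0.001]
wrist_force: [-0.1, -0.1, -0.1]
grip_width: 0.0142
finger_force: 0.0
```

```bash
sed -i 's/round(-d\[3\]\/180,3)/round(float(-d[3])\/180,3)/; s/round(k\/100,3)/round(float(k)\/100,3)/' plan.py
python3 - <<'E'
from cell import env; from tray import *
s=env.state();c=env.calibration("wrist"); im=env.snapshot("wrist")
print(s["t"],s["position"],s["joints"],s["wrist_force"],s["grip_width"])
json.dump({k:np.asarray(v).tolist() for k,v in c.items()},open("pics/w3.json","w"))
cv2.imwrite("pics/wrist3.png",im); cv2.imwrite("pics/wrist3b.png",cv2.resize(im,(800,600),interpolation=cv2.INTER_CUBIC))
for o in reds(im,c): print(o)
print(proj(c,[s["position"],s["position"]+[0,0,.01]])/.7)
E
python3 plan.py m 469,195,88,-165.3,14,1
```

```text
2.75 [0.46849154 0.19465594 0.08613498] [ 2.41885340e-01  8.19225960e-02  1.75476948e+00 -8.93223884e-05
  1.30756301e+00  1.55301772e+00] [-0.10965449 -0.13839635 -0.05068487] 0.014152244156784543
(432.9, 18.1, 22.2, 14.1, -66.0, 548, 368)
(458.8, 93.7, 39.1, 23.5, 28.1, 447, 302)
(470.5, 195.2, 54.4, 23.8, 14.9, 282, 243)
[[403.63989068 358.54355196]
 [403.75905643 370.29596608]]
[[[0, 0, 0.001, 0.002, -0.001, -0.007, 14.0], [0, 0, 0, 0, 0, 0, 14.0], [0, 0, 0, 0, 0, 0, 14.0], [0, 0, 0, 0, 0, 0, 14.0], [0, 0, 0, 0, 0, 0, 14.0]]]
[ 469.   195.    88.  -165.3] [ 468.8  194.9   87.3 -165.2]
```

View pics/wrist3b.png

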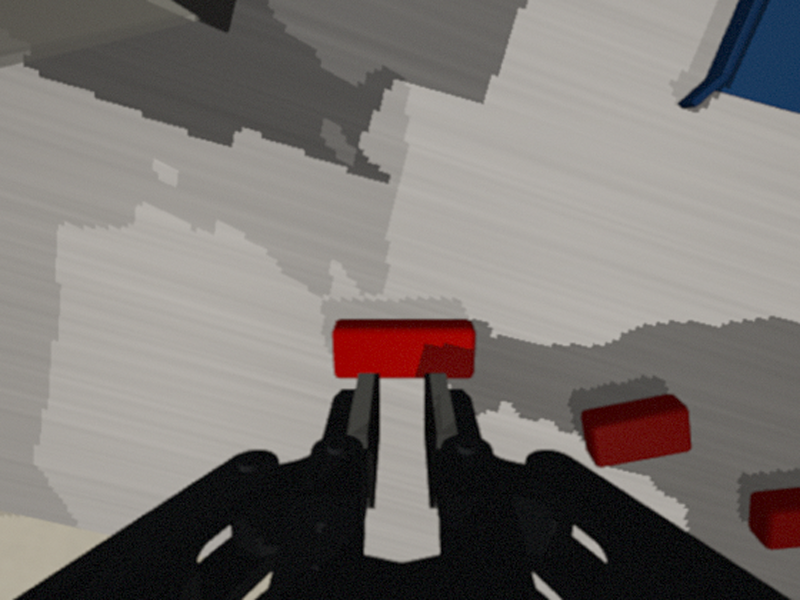

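The eraser is at (403,350) px with its centre at (470.5,195), and the fingertips are above its rear at v≈376. I'll descend in small steps and watch the force.

>>> arm_command(
  motion=[
    [[0,0,0,-0.005,0,0.01,14],[0,0,0,-0.005,0,0.01,14],[0,0,0,0,0,0.01,14],[0,0,0,0,0,0.01,14],[0,0,0,0,0,0.01,14]],
  ],
)

```text
t: 3.22
position: [0.4681, 0.1954, 0.0834]
orientation: [-0.0, 0.992, 0.129, 0.0]
wrist_force: [-0.1, 0.4, 0.6]
grip_width: 0.0138
finger_force: 0.0
```

>>> arm_command(
  motion=[
    [[0,0,0,0,0,0.005,14],[0,0,0,0,0,0.005,14],[0,0,0,0,0,0,14],[0,0,0,0,0,0,14],[0,0,0,0,0,0,14]],
  ],
)

```text
t: 3.63
position: [0.468, 0.1954, 0.0823]
orientation: [-0.0, 0.992, 0.128, -0.0]
wrist_force: [-0.2, -0.6, -0.5]
grip_width: 0.0141
finger_force: 0.0
```

>>> arm_command(
  motion=[
    [[0,0,0,0,0,0.005,14],[0,0,0,0,0,0.005,14],[0,0,0,0,0,0,14],[0,0,0,0,0,0,14],[0,0,0,0,0,0,14]],
  ],
)

```text
t: 4.05
position: [0.468, 0.1954, 0.0812]
orientation: [-0.0, 0.992, 0.128, -0.0]
wrist_force: [-0.0, 0.3, 0.3]
grip_width: 0.0141
finger_force: 0.0
```

>>> arm_command(
  motion=[
    [[0,0,0,0,0,0.005,14],[0,0,0,0,0,0.005,14],[0,0,0,0,0,0,14],[0,0,0,0,0,0,14],[0,0,0,0,0,0,14]],
  ],
)

```text
t: 4.47
position: [0.4679, 0.1954, 0.0802]
orientation: [-0.0, 0.992, 0.128, -0.0]
wrist_force: [-0.3, -0.5, -0.9]
grip_width: 0.014
finger_force: 0.0
```

Run:
```python
from cell import env; import cv2
s=env.state(); print(s["position"],s["wrist_force"])
im=env.snapshot("wrist"); im2=env.snapshot("side"); print(env.state()["wrist_force"])
a=cv2.resize(im[190:400,130:430],(560,392),interpolation=cv2.INTER_CUBIC)
cv2.imwrite("pics/s4.png",im2); cv2.imwrite("pics/w4.png",a)
```

```text
[0.46793729 0.19537653 0.08020918] [-0.27944223 -0.52768142 -0.8556765 ]
[-0.25510906  0.36440849 -0.09884922]
```

View pics/s4.png

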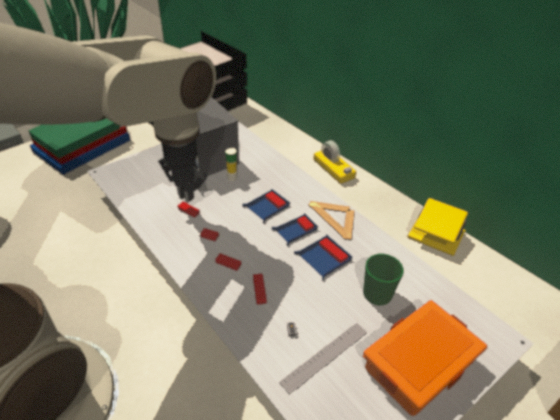

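Run:
```python
from cell import env; from tray import *
s=env.state(); c=env.calibration("side"); p=s["position"]
print(proj(c,[p,p+[0,0,.02],p+[0,0,.04],[.4705,.1952,.082]]))
im=cv2.imread("pics/s4.png")[160:230,140:240]; a=cv2.resize(im,(600,420),interpolation=cv2.INTER_CUBIC)
b=cv2.imread("pics/w4.png"); b=cv2.resize(b,(257,180))
out=np.zeros((600,600,3),np.uint8); out[:420]=a; out[420:,:257]=b; cv2.imwrite("pics/v5.png",out)
```

```text
[[186.764129   208.53207955]
 [185.93659251 202.41892482]
 [185.08901211 196.16113675]
 [187.61598966 207.59781292]]
```

View pics/v5.png

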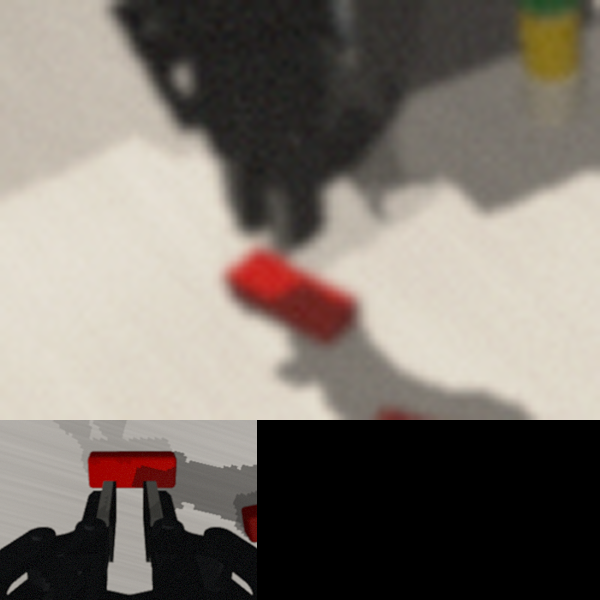

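The side crop shows the fingertips about 25 mm above the eraser, although the TCP reads 80 mm. I'll keep descending with force checks.

>>> arm_command(
  motion=[
    [[0,0,0,0,0,0.03,14],[0,0,0,0,0,0.03,14],[0,0,0,0,0,0.03,14],[0,0,0,0,0,0.03,14],[0,0,0,0,0,0,14]],
  ],
)

```text
t: 4.98
position: [0.4676, 0.1953, 0.0674]
orientation: [0.0, 0.992, 0.128, -0.001]
wrist_force: [-0.6, -0.4, -0.6]
grip_width: 0.014
finger_force: 0.0
```

Run:
```python
from cell import env
s=env.state(); print(s["position"],s["wrist_force"],s["tau"],s["dq"])
```

```text
[0.46757983 0.19528755 0.06740693] [-0.57819651 -0.4368019  -0.62225384] [-9.34167823e-03 -6.17195106e+01 -5.25799942e+01  8.15779204e-04
 -2.56352853e-01  4.57097622e-05] [ 6.23982252e-04 -4.22117077e-03 -1.06650428e-02 -1.17864465e-03
  1.45973331e-02 -3.10282242e-05]
```

>>> arm_command(
  motion=[
    [[0,0,0,0,0,0.02,14],[0,0,0,0,0,0.02,14],[0,0,0,0,0,0.02,14],[0,0,0,0,0,0.02,14],[0,0,0,0,0,0.02,14]],
  ],
)

```text
t: 5.4
position: [0.4679, 0.1954, 0.058]
orientation: [-0.0, 0.992, 0.128, -0.0]
wrist_force: [-0.0, -0.1, -0.9]
grip_width: 0.0136
finger_force: 0.0
```

>>> arm_command(
  motion=[
    [[0,0,0,0,0,0.01,14],[0,0,0,0,0,0.01,14],[0,0,0,0,0,0,14],[0,0,0,0,0,0,14],[0,0,0,0,0,0,14]],
  ],
)

```text
t: 5.82
position: [0.468, 0.1954, 0.0563]
orientation: [-0.0, 0.992, 0.128, 0.0]
wrist_force: [-0.4, -0.3, -0.2]
grip_width: 0.0136
finger_force: 0.0
```

>>> arm_command(
  motion=[
    [[0,0,0,0,0,0.01,14],[0,0,0,0,0,0.01,14],[0,0,0,0,0,0.01,14],[0,0,0,0,0,0.01,14],[0,0,0,0,0,0,14]],
  ],
)

```text
t: 6.23
position: [0.4684, 0.1955, 0.0535]
orientation: [-0.0, 0.992, 0.128, 0.001]
wrist_force: [-7.2, -1.6, 20.1]
grip_width: 0.0137
finger_force: 10.2
```

Run:
```python
from cell import env; import cv2
im=env.snapshot("wrist"); s=env.state(); print(s["position"],s["wrist_force"])
a=cv2.resize(im[190:350,180:390],(788,600),interpolation=cv2.INTER_CUBIC)
cv2.imwrite("pics/w6.png",a)
```

```text
[0.46838145 0.19550512 0.05349581] [-6.11518966 -1.18541923 19.11373714]
```

View pics/w6.png

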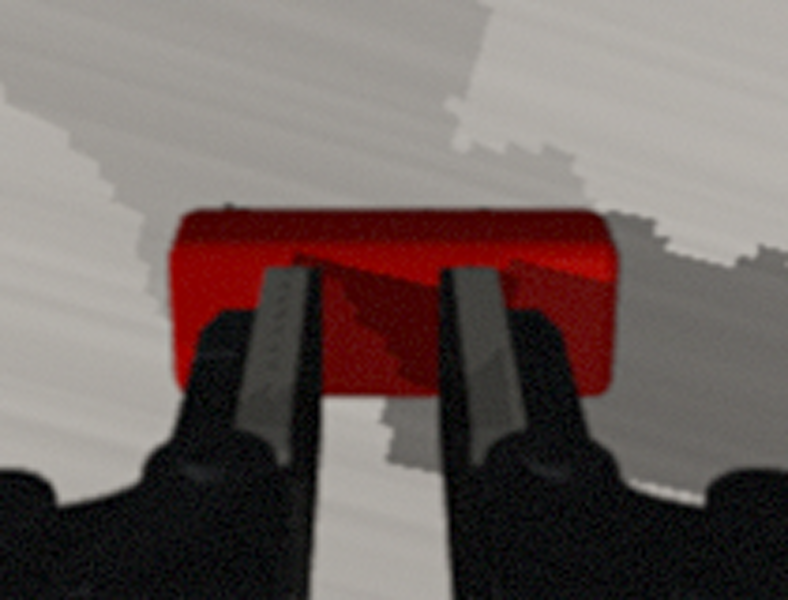

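Fingertip contact is at a TCP reading of about 53.6 mm, so the reading has a 28 mm offset, at roughly 13 N/mm. The pads sit on the eraser top, with the eraser centre about +3 mm in tool x and +1.4 mm in tool y from the TCP. Next I'll ease the force and slide.

```bash
echo "[468.4,195.5,52,-165.2]">cmd.json; python3 plan.py c 468.4,195.5,52.8,-165.2,14,1 515,140,52.8,-172,14,5 545,88,52.8,-179.7,14,5 570,85.4,52.8,-179.7,14,2 624,85.4,52.8,-179.7,14,5
```

```text
[[[0, 0, 0, 0, 0, -0.008, 14.0], [0, 0, 0.008, 0.062, 0.131, 0, 14.0], [0, 0, 0.007, 0.065, 0.13, 0, 14.0], [0, 0, 0.008, 0.068, 0.128, 0, 14.0], [0, 0, 0.007, 0.071, 0.126, 0, 14.0]]]
[[[0, 0, 0.008, 0.074, 0.125, 0, 14.0], [0, 0, 0.009, 0.045, 0.111, 0, 14.0], [0, 0, 0.008, 0.048, 0.11, 0, 14.0], [0, 0, 0.009, 0.051, 0.109, 0, 14.0], [0, 0, 0.008, 0.054, 0.107, 0, 14.0]]]
[[[0, 0, 0.009, 0.056, 0.106, 0, 14.0], [0, 0, 0, 0.125, 0.013, 0, 14.0], [0, 0, 0, 0.125, 0.014, 0, 14.0], [0, 0, 0, 0.108, 0, 0, 14.0], [0, 0, 0, 0.108, 0.001, 0, 14.0]]]
[[[0, 0, 0, 0.108, 0, 0, 14.0], [0, 0, 0, 0.108, 0.001, 0, 14.0], [0, 0, 0, 0.108, 0, 0, 14.0], [0, 0, 0, 0, 0, 0, 14.0], [0, 0, 0, 0, 0, 0, 14.0]]]
[ 624.    85.4   52.8 -179.8] [ 468.4  195.5   53.5 -165.2]
```

>>> arm_command(
  motion=[
    [[0,0,0,0,0,-0.008,14],[0,0,0.008,0.062,0.131,0,14],[0,0,0.007,0.065,0.13,0,14],[0,0,0.008,0.068,0.128,0,14],[0,0,0.007,0.071,0.126,0,14]],
  ],
)

```text
t: 6.7
position: [0.5059, 0.1508, 0.0536]
orientation: [-0.0, 0.997, 0.081, 0.001]
wrist_force: [-1.3, 2.3, 8.5]
grip_width: 0.0141
finger_force: 4.0
```

>>> arm_command(
  motion=[
    [[0,0,0.008,0.074,0.125,0,14],[0,0,0.009,0.045,0.111,0,14],[0,0,0.008,0.048,0.11,0,14],[0,0,0.009,0.051,0.109,0,14],[0,0,0.008,0.054,0.107,0,14]],
  ],
)

```text
t: 7.12
position: [0.5392, 0.098, 0.0536]
orientation: [-0.0, 1.0, 0.015, 0.0]
wrist_force: [-1.2, 2.0, 7.7]
grip_width: 0.0141
finger_force: 4.0
```

```bash
cat > look.py <<'E'
from cell import env; from h import *; import sys
c=env.calibration("wrist"); im=env.snapshot("wrist"); s=env.state()
print(s["t"],np.round(s["position"]*1000,1),np.round(s["wrist_force"],1)); cv2.imwrite(f"pics/{sys.argv[1]}.png",im)
json.dump({k:np.asarray(v).tolist() for k,v in c.items()},open(f"pics/{sys.argv[1]}.json","w"))
for o in reds(im,c): print(o)
E
python3 look.py w7
```

```text
7.1667 [540.2  96.4  53.6] [ 2.9 -3.7  8.6]
(476.0, 92.2, 22.3, 8.6, 28.7, 289, 385)
(541.4, 99.1, 54.2, 25.4, 2.5, 280, 268)
(645.3, 83.9, 55.2, 10.8, 1.2, 331, 14)
```

>>> arm_command(
  motion=[
    [[0,0,0.009,0.056,0.106,0,14],[0,0,0,0.125,0.013,0,14],[0,0,0,0.125,0.014,0,14],[0,0,0,0,0,0,14],[0,0,0,0,0,0,14]],
  ],
)

```text
t: 7.58
position: [0.5708, 0.0849, 0.0536]
orientation: [0.0, 1.0, 0.001, 0.001]
wrist_force: [2.4, -1.8, 6.4]
grip_width: 0.0141
finger_force: 3.7
```

```bash
python3 look.py w8
python3 - <<'E'
import cv2
im=cv2.imread("pics/w8.png"); cv2.imwrite("pics/w8b.png",cv2.resize(im,(800,600),interpolation=cv2.INTER_CUBIC))
E
```

```text
7.6333 [570.5  85.   53.6] [ 2.8 -0.7  5.9]
(573.1, 85.9, 54.1, 25.3, 1.4, 279, 268)
(653.6, 83.5, 55.0, 21.3, -1.4, 286, 83)
(653.7, -11.9, 25.6, 21.7, -8.9, 533, 85)
```

View pics/w8b.png

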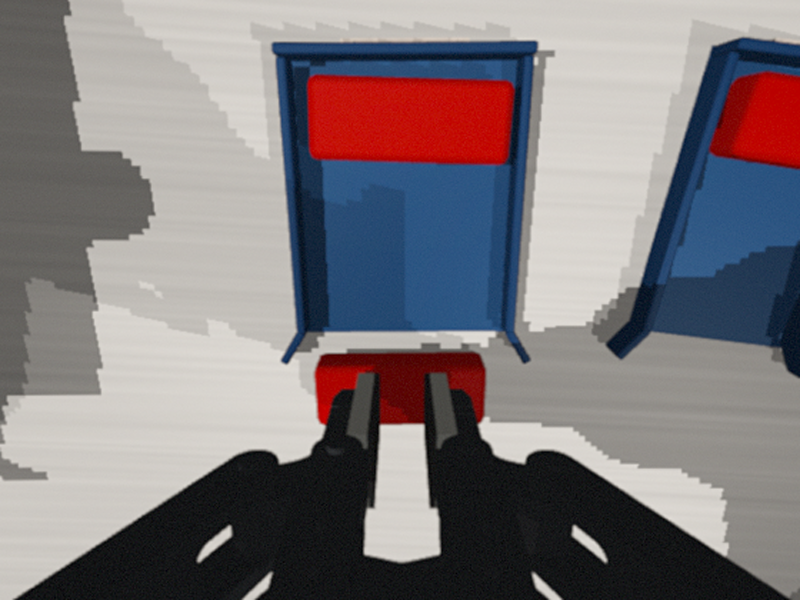

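The loose eraser (401,388) is in front of the mid tray mouth (304–508, 331), about 1.5 mm left of centre, and the in-tray eraser is at (410,120). I'll go into the lane with a small correction.

```bash
echo "[570,85.4,52.8,-179.7]">cmd.json; python3 plan.py c 590,84,52.6,-180,14,2 623,84,52.6,-180,14,3
```

```text
[[[0, 0, 0.001, 0.1, 0.008, 0.001, 14.0], [0, 0, 0.001, 0.1, 0.007, 0.001, 14.0], [0, 0, 0, 0.11, 0, 0, 14.0], [0, 0, 0, 0.11, 0, 0, 14.0], [0, 0, 0, 0.11, -0.001, 0, 14.0]]]
[ 623.    84.    52.6 -180.1] [ 570.5   85.    53.6 -179.8]
```

>>> arm_command(
  motion=[
    [[0,0,0.001,0.1,0.008,0.001,14],[0,0,0.001,0.1,0.007,0.001,14],[0,0,0,0.11,0,0,14],[0,0,0,0.11,0,0,14],[0,0,0,0.11,0,0,14]],
  ],
)

```text
t: 8.05
position: [0.6232, 0.0836, 0.0536]
orientation: [-0.0, 1.0, -0.002, 0.0]
wrist_force: [-4.9, -0.3, 12.6]
grip_width: 0.0141
finger_force: 6.0
```

```bash
cat >> look.py <<'E'
# dark/bright red columns: gap rows between the two erasers near column u
for u in ([int(k) for k in sys.argv[2:]]):
    col=im[60:330,u].astype(int); r=(col[:,2]>1.8*col[:,1])&(col[:,2]>1.8*col[:,0])&(col[:,2]>50)
    e=np.flatnonzero(np.diff(r.astype(int)))+60; print("col",u,"red edges",e)
E
python3 look.py w9 240 260 280 300 320
```

```text
8.1 [624.8  83.6  53.6] [ 2.2 -0.4 11.6]
(625.4, 84.7, 55.1, 25.1, 0.7, 279, 268)
(655.8, 83.4, 55.1, 23.4, -1.4, 281, 208)
(654.4, -19.1, 40.7, 22.5, -9.2, 520, 210)
col 240 red edges [181 233 247 272]
col 260 red edges [181 233 247 260]
col 280 red edges [182 234 247 296]
col 300 red edges [182 234 246 260]
col 320 red edges [183 234 246 272]
```

```bash
cat > gap.py <<'E'
from h import *; import sys
c=json.load(open(f"pics/{sys.argv[1]}.json")); a,b,u=[float(k) for k in sys.argv[2:5]]
A=plane(c,[[u,a]],.082)[0]; B=plane(c,[[u,b]],.068)[0]; B2=plane(c,[[u,b]],.082)[0]; print("rear of row",A,"front bottom",B,"gap mm",np.linalg.norm(A-B)*1000,"if top",np.linalg.norm(A-B2)*1000)
E
python3 gap.py w9 234 247 260; python3 gap.py w9 234.5 246.5 320
```

```text
rear of row [0.64417846 0.09330295] front bottom [0.631752   0.09437826] gap mm 12.47290296102943 if top 6.245149672209049
rear of row [0.64387521 0.06678639] front bottom [0.63194772 0.06490449] gap mm 12.075045721120338 if top 5.765222748358161
```

```bash
python3 -c "
import cv2;im=cv2.imread('pics/w9.png')
for u in (255,300): print([tuple(map(int,p)) for p in im[228:266:2,u]])"
```

```text
[(0, 0, 160), (0, 7, 161), (11, 7, 152), (83, 52, 79), (103, 65, 25), (101, 63, 30), (103, 64, 33), (103, 67, 30), (104, 68, 34), (96, 60, 48), (0, 0, 71), (4, 0, 74), (15, 17, 79), (1, 2, 81), (0, 0, 109), (0, 0, 142), (28, 28, 148), (61, 66, 69), (65, 69, 70)]
[(1, 7, 160), (2, 6, 161), (6, 16, 157), (44, 30, 134), (100, 62, 30), (104, 64, 31), (60, 34, 9), (51, 28, 14), (51, 23, 11), (36, 21, 45), (0, 5, 74), (0, 0, 72), (5, 2, 75), (4, 5, 74), (8, 2, 79), (0, 0, 80), (13, 12, 78), (34, 34, 38), (26, 28, 27)]
```

>>> arm_command(
  motion=[
    [[0,0,0,0.03,0,0,14],[0,0,0,0.03,0,0,14],[0,0,0,0.02,0,0,14],[0,0,0,0.02,0,0,14],[0,0,0,0,0,0,14]],
  ],
)

```text
t: 8.52
position: [0.6331, 0.0836, 0.0536]
orientation: [-0.0, 1.0, -0.002, 0.001]
wrist_force: [-0.5, 0.1, 8.9]
grip_width: 0.014
finger_force: 4.8
```

```bash
sed -i 's/>50)/>40)/' look.py; python3 look.py w10 240 260 280 300 320;python3 -c "
import cv2;im=cv2.imread('pics/w10.png')
for u in (255,300): print([tuple(map(int,p)) for p in im[234:270:2,u]])"
```

```text
8.5667 [633.1  83.6  53.6] [ 0.6 -0.1  9.4]
(645.3, 84.1, 56.3, 46.0, -0.1, 280, 251)
(654.8, -20.4, 43.0, 23.0, -9.1, 518, 231)
col 240 red edges [202 272]
col 260 red edges [202 260]
col 280 red edges [202 296]
col 300 red edges [202 261]
col 320 red edges [202 272]
[(0, 0, 155), (0, 5, 156), (0, 0, 155), (3, 1, 157), (13, 11, 159), (0, 5, 157), (0, 0, 157), (0, 0, 156), (0, 0, 157), (3, 8, 148), (0, 0, 96), (5, 9, 108), (6, 9, 139), (25, 26, 142), (60, 65, 67), (57, 60, 62), (61, 64, 66), (62, 64, 68)]
[(2, 13, 156), (0, 0, 156), (0, 7, 158), (0, 7, 156), (14, 18, 158), (0, 0, 155), (0, 0, 154), (0, 0, 155), (0, 5, 155), (0, 0, 148), (13, 9, 107), (8, 3, 74), (5, 7, 82), (1, 9, 71), (31, 30, 34), (34, 32, 32), (24, 27, 27), (17, 16, 18)]
```

```bash
echo "[633,84,52.6,-180]">cmd.json; python3 plan.py c 635,84,52.6,-180,14,2 635,84,80,-180,14,3 459,92,80,-152,14,6 459,92,57,-152,14,3 459,92,57,-152,14,1
```

```text
[[[0, 0, 0, 0.01, 0, 0, 14.0], [0, 0, 0, 0.01, 0, 0, 14.0], [0, 0, 0, 0, 0, -0.091, 14.0], [0, 0, 0, 0, 0, -0.091, 14.0], [0, 0, 0, 0, 0, -0.092, 14.0]]]
[[[0, 0, -0.026, -0.293, -0.013, 0, 14.0], [0, 0, -0.026, -0.291, -0.037, 0, 14.0], [0, 0, -0.026, -0.287, -0.061, 0, 14.0], [0, 0, -0.026, -0.282, -0.084, 0, 14.0], [0, 0, -0.026, -0.274, -0.107, 0, 14.0]]]
[[[0, 0, -0.026, -0.263, -0.129, 0, 14.0], [0, 0, 0, 0, 0, 0.077, 14.0], [0, 0, 0, 0, 0, 0.076, 14.0], [0, 0, 0, 0, 0, 0.077, 14.0], [0, 0, 0, 0, 0, 0, 14.0]]]
[ 459.    92.    57.  -151.9] [633.1  83.6  53.6 179.8]
```

>>> arm_command(
  motion=[
    [[0,0,0,0.01,0,0,14],[0,0,0,0.01,0,0,14],[0,0,0,0,0,-0.091,14],[0,0,0,0,0,-0.091,14],[0,0,0,0,0,-0.092,14]],
  ],
)

```text
t: 8.98
position: [0.6345, 0.0836, 0.0811]
orientation: [-0.0, 1.0, -0.002, -0.0]
wrist_force: [0.1, -0.4, 0.1]
grip_width: 0.0136
finger_force: 0.0
```

```bash
python3 look.py w11 240 320
```

```text
9.0333 [635.3  83.6  83.3] [-0.1  0.5  2.7]
(654.2, -22.5, 44.9, 22.8, -9.5, 489, 215)
(646.2, 84.1, 56.5, 45.5, -0.1, 280, 230)
col 240 red edges [189 269]
col 320 red edges [188 268]
```

>>> arm_command(
  motion=[
    [[0,0,-0.026,-0.293,-0.013,0,14],[0,0,-0.026,-0.291,-0.037,0,14],[0,0,-0.026,-0.287,-0.061,0,14],[0,0,-0.026,-0.282,-0.084,0,14],[0,0,-0.026,-0.274,-0.107,0,14]],
  ],
)

```text
t: 9.45
position: [0.4865, 0.0907, 0.0804]
orientation: [0.0, 0.979, 0.203, 0.0]
wrist_force: [0.6, 0.1, 1.2]
grip_width: 0.0145
finger_force: 0.0
```

>>> arm_command(
  motion=[
    [[0,0,-0.026,-0.263,-0.129,0,14],[0,0,0,0,0,0.077,14],[0,0,0,0,0,0.076,14],[0,0,0,0,0,0.077,14],[0,0,0,0,0,0,14]],
  ],
)

```text
t: 9.87
position: [0.4585, 0.092, 0.0557]
orientation: [-0.0, 0.971, 0.241, -0.001]
wrist_force: [-0.7, 0.3, -0.9]
grip_width: 0.0139
finger_force: 0.0
```

```bash
python3 look.py w12 240 280 320; python3 plan.py m 459,92,57,-152,14,1
```

```text
9.9167 [458.7  92.   56.3] [-0.3  0.5 -0.2]
(459.7, 92.6, 38.5, 24.9, 27.9, 283, 266)
col 240 red edges []
col 280 red edges [247 296]
col 320 red edges [248 272]
[[[0, 0, -0.001, 0.003, 0.002, -0.007, 14.0], [0, 0, 0, 0, 0, 0, 14.0], [0, 0, 0, 0, 0, 0, 14.0], [0, 0, 0, 0, 0, 0, 14.0], [0, 0, 0, 0, 0, 0, 14.0]]]
[ 459.   92.   57. -152.] [ 458.7   92.    56.3 -152.1]
```

```bash
echo "[459,92,57,-152]">cmd.json; python3 plan.py c 459,92,53.6,-152,14,2 459,92,52.7,-152,14,2 500,55,52.7,-168,14,4 552,-13.5,52.7,-187.3,14,6 552,-13.5,52.7,-187.3,14,1
```

```text
[[[0, 0, 0, 0, 0, 0.017, 14.0], [0, 0, 0, 0, 0, 0.017, 14.0], [0, 0, 0, 0, 0, 0.004, 14.0], [0, 0, 0, 0, 0, 0.005, 14.0], [0, 0, 0.022, 0.047, 0.13, 0, 14.0]]]
[[[0, 0, 0.022, 0.056, 0.126, 0, 14.0], [0, 0, 0.022, 0.065, 0.122, 0, 14.0], [0, 0, 0.023, 0.072, 0.117, 0, 14.0], [0, 0, 0.018, 0.061, 0.13, 0, 14.0], [0, 0, 0.018, 0.068, 0.126, 0, 14.0]]]
[[[0, 0, 0.018, 0.076, 0.122, 0, 14.0], [0, 0, 0.018, 0.082, 0.117, 0, 14.0], [0, 0, 0.018, 0.089, 0.113, 0, 14.0], [0, 0, 0.017, 0.095, 0.108, 0, 14.0], [0, 0, 0, 0, 0, 0, 14.0]]]
[ 552.   -13.5   52.7 -187.3] [ 458.7   92.    56.3 -152.1]
```

>>> arm_command(
  motion=[
    [[0,0,0,0,0,0.017,14],[0,0,0,0,0,0.017,14],[0,0,0,0,0,0.004,14],[0,0,0,0,0,0.005,14],[0,0,0,0,0,0,14]],
  ],
)

```text
t: 10.33
position: [0.4592, 0.0921, 0.0536]
orientation: [0.0, 0.971, 0.241, 0.0]
wrist_force: [-2.2, 0.5, 10.0]
grip_width: 0.014
finger_force: 4.6
```

>>> arm_command(
  motion=[
    [[0,0,0.022,0.047,0.13,0,14],[0,0,0.022,0.056,0.126,0,14],[0,0,0.022,0.065,0.122,0,14],[0,0,0.023,0.072,0.117,0,14],[0,0,0.018,0.061,0.13,0,14]],
  ],
)

```text
t: 10.75
position: [0.5093, 0.0435, 0.0536]
orientation: [-0.0, 0.997, 0.073, 0.001]
wrist_force: [-1.3, 3.9, 10.2]
grip_width: 0.0143
finger_force: 5.2
```

>>> arm_command(
  motion=[
    [[0,0,0.018,0.068,0.126,0,14],[0,0,0.018,0.076,0.122,0,14],[0,0,0.018,0.082,0.117,0,14],[0,0,0.018,0.089,0.113,0,14],[0,0,0.017,0.095,0.108,0,14]],
  ],
)

```text
t: 11.17
position: [0.5524, -0.014, 0.0536]
orientation: [-0.0, 0.998, -0.066, 0.001]
wrist_force: [-1.1, 2.6, 9.8]
grip_width: 0.0141
finger_force: 4.8
```

```bash
python3 look.py w13 260 300
python3 - <<'E'
from tray import *
im=cv2.imread("pics/w13.png"); c=json.load(open("pics/w13.json"))
print(fit(im,c,[626.4,-23,-7.3],48,0))
E
```

```text
11.2167 [553.7 -15.9  53.6] [ 0.7 -4.4  7.9]
(553.0, -14.8, 38.5, 25.1, -7.5, 282, 268)
(644.0, 70.6, 42.8, 40.8, -89.9, 40, 92)
(641.2, -107.9, 40.6, 21.5, -2.8, 504, 32)
(651.3, -26.3, 39.2, 21.8, -9.0, 279, 33)
col 260 red edges [ 67 249 260]
col 300 red edges [ 68 249 261]
(array([624.9, -23.1,  -7.3]), np.float64(0.055))
```

```bash
echo "[552,-13.5,52.7,-187.3]">cmd.json; python3 plan.py c 618,-22,52.7,-187.3,14,5 618,-22,52.7,-187.3,14,1
```

```text
[[[0, 0, 0, 0.133, 0, 0, 14.0], [0, 0, 0, 0.133, 0, 0, 14.0], [0, 0, 0, 0.133, 0, 0, 14.0], [0, 0, 0, 0.133, 0, 0, 14.0], [0, 0, 0, 0.133, 0, 0, 14.0]]]
[[[0, 0, 0, 0, 0, 0, 14.0], [0, 0, 0, 0, 0, 0, 14.0], [0, 0, 0, 0, 0, 0, 14.0], [0, 0, 0, 0, 0, 0, 14.0], [0, 0, 0, 0, 0, 0, 14.0]]]
[ 618.   -21.9   52.7 -187.3] [553.7 -15.9  53.6 172.2]
```

>>> arm_command(
  motion=[
    [[0,0,0,0.16,0,0,14],[0,0,0,0.16,0,0,14],[0,0,0,0.16,0,0,14],[0,0,0,0.16,0,0,14],[0,0,0,0.025,0,0,14]],
  ],
)

```text
t: 11.63
position: [0.6197, -0.0226, 0.0536]
orientation: [0.0, 0.998, -0.065, 0.001]
wrist_force: [-5.0, 0.1, 18.1]
grip_width: 0.0138
finger_force: 9.5
```

```bash
python3 look.py w14 265 280 300; python3 -c "
import cv2;im=cv2.imread('pics/w14.png')
for u in (262,300): print([tuple(map(int,p)) for p in im[214:270:2,u]])"
```

```text
11.6833 [619.4 -22.5  53.6] [ 2.6 -1.4  9.8]
(620.2, -23.3, 39.2, 25.1, -7.4, 282, 268)
(646.0, 79.1, 58.4, 45.2, 0.5, 52, 249)
(653.9, -26.6, 39.4, 23.5, -9.0, 280, 204)
(643.7, -116.4, 56.1, 23.7, -2.2, 495, 200)
col 265 red edges [177 229 249 264 265 266 267 269 270 273 274 275 286 299]
col 280 red edges [177 229 249 299]
col 300 red edges [178 230 249 260]
[(0, 7, 178), (0, 0, 178), (0, 0, 179), (0, 0, 178), (6, 8, 178), (0, 0, 177), (0, 5, 178), (19, 10, 166), (113, 74, 85), (116, 71, 31), (114, 73, 33), (118, 76, 41), (114, 71, 34), (116, 77, 35), (116, 74, 40), (106, 69, 30), (52, 30, 10), (61, 37, 25), (16, 0, 78), (7, 9, 85), (1, 11, 88), (4, 5, 85), (12, 3, 88), (19, 20, 87), (34, 36, 41), (30, 31, 30), (27, 26, 29), (18, 21, 25)]
[(3, 17, 200), (1, 14, 199), (11, 11, 200), (2, 7, 199), (0, 5, 199), (0, 13, 199), (0, 0, 198), (0, 0, 193), (43, 29, 175), (81, 52, 24), (80, 50, 26), (78, 50, 24), (76, 49, 29), (58, 33, 15), (57, 33, 15), (58, 34, 20), (58, 34, 18), (58, 38, 34), (5, 6, 81), (0, 0, 80), (9, 9, 87), (8, 0, 85), (0, 0, 87), (8, 5, 86), (39, 41, 41), (36, 35, 37), (28, 24, 31), (27, 27, 27)]
```

>>> arm_command(
  motion=[
    [[0,0,0,0.04,0,0,14],[0,0,0,0.04,0,0,14],[0,0,0,0.04,0,0,14],[0,0,0,0.02,0,0,14],[0,0,0,0.01,0,0,14]],
  ],
)

```text
t: 12.1
position: [0.6329, -0.0241, 0.0536]
orientation: [0.0, 0.998, -0.064, 0.0]
wrist_force: [-3.1, 0.1, 10.2]
grip_width: 0.0142
finger_force: 5.2
```

```bash
python3 look.py w15 265 280 300; python3 -c "
import cv2;im=cv2.imread('pics/w15.png')
for u in (262,300): print([tuple(map(int,p)) for p in im[240:270:2,u]])"
```

```text
12.15 [633.  -24.2  53.6] [-0.4 -0.4  9.7]
(646.6, 80.2, 60.8, 46.2, 0.3, 55, 275)
(644.0, -25.6, 46.2, 39.9, 82.6, 281, 249)
(644.2, -118.0, 58.9, 24.7, -2.2, 493, 228)
col 265 red edges [205 264 265 266 267 269 270 273 282 299]
col 280 red edges [205 299]
col 300 red edges [205 261]
[(9, 9, 177), (0, 0, 176), (1, 9, 176), (0, 0, 174), (0, 0, 174), (0, 0, 173), (3, 6, 175), (0, 2, 172), (0, 0, 103), (1, 4, 84), (12, 15, 84), (37, 36, 39), (29, 32, 31), (31, 34, 32), (23, 24, 23)]
[(7, 4, 120), (9, 6, 122), (10, 8, 122), (0, 2, 122), (3, 13, 117), (12, 7, 91), (0, 3, 91), (13, 11, 92), (0, 0, 85), (6, 4, 84), (12, 16, 85), (41, 40, 42), (31, 36, 33), (27, 23, 30), (30, 29, 29)]
```

```bash
echo "[632,-24,52.7,-187.3]">cmd.json; python3 plan.py c 634,-24.3,52.7,-187.3,14,2 634,-24.3,80,-187.3,14,3 443,-2.5,80,-156.6,14,6 443,-2.5,57,-156.6,14,3 443,-2.5,57,-156.6,14,1
```

```text
[[[0, 0, 0, 0.01, 0, 0, 14.0], [0, 0, 0, 0.01, 0, 0, 14.0], [0, 0, 0, 0, 0, -0.091, 14.0], [0, 0, 0, 0, 0, -0.091, 14.0], [0, 0, 0, 0, 0, -0.091, 14.0]]]
[[[0, 0, -0.028, -0.32, 0.004, 0, 14.0], [0, 0, -0.029, -0.32, -0.024, 0, 14.0], [0, 0, -0.028, -0.316, -0.052, 0, 14.0], [0, 0, -0.029, -0.31, -0.08, 0, 14.0], [0, 0, -0.028, -0.302, -0.108, 0, 14.0]]]
[[[0, 0, -0.029, -0.291, -0.134, 0, 14.0], [0, 0, 0, 0, 0, 0.077, 14.0], [0, 0, 0, 0, 0, 0.076, 14.0], [0, 0, 0, 0, 0, 0.077, 14.0], [0, 0, 0, 0, 0, 0, 14.0]]]
[ 443.    -2.5   57.  -156.5] [633.  -24.2  53.6 172.6]
```

>>> arm_command(
  motion=[
    [[0,0,0,0.01,0,0,14],[0,0,0,0.01,0,0,14],[0,0,0,0,0,-0.091,14],[0,0,0,0,0,-0.091,14],[0,0,0,0,0,-0.091,14]],
  ],
)

```text
t: 12.57
position: [0.6344, -0.0243, 0.0812]
orientation: [0.0, 0.998, -0.064, 0.0]
wrist_force: [-0.7, 1.2, 0.3]
grip_width: 0.0141
finger_force: 0.0
```

```bash
python3 look.py w16 265 300
```

```text
12.6167 [635.2 -24.4  83.3] [ 0.6 -0.3  1.6]
(646.4, 80.8, 61.1, 45.5, 0.8, 82, 251)
(645.0, -25.8, 45.2, 40.5, 82.8, 281, 233)
(643.5, -126.6, 74.3, 24.3, -2.6, 478, 211)
col 265 red edges [190 271]
col 300 red edges [190 261]
```

>>> arm_command(
  motion=[
    [[0,0,-0.028,-0.32,0.004,0,14],[0,0,-0.029,-0.32,-0.024,0,14],[0,0,-0.028,-0.316,-0.052,0,14],[0,0,-0.029,-0.31,-0.08,0,14],[0,0,-0.028,-0.302,-0.108,0,14]],
  ],
)

```text
t: 13.03
position: [0.4737, -0.0058, 0.0804]
orientation: [0.0, 0.987, 0.16, 0.0]
wrist_force: [0.0, -0.0, 1.3]
grip_width: 0.0143
finger_force: 0.0
```

>>> arm_command(
  motion=[
    [[0,0,-0.029,-0.291,-0.134,0,14],[0,0,0,0,0,0.077,14],[0,0,0,0,0,0.076,14],[0,0,0,0,0,0.077,14],[0,0,0,0,0,0,14]],
  ],
)

```text
t: 13.45
position: [0.4432, -0.0023, 0.0558]
orientation: [-0.0, 0.979, 0.202, -0.001]
wrist_force: [-0.4, 0.2, -0.6]
grip_width: 0.0139
finger_force: 0.0
```

```bash
python3 look.py w17 280
```

```text
13.5 [443.4  -2.3  56.3] [0.2 0.4 0.5]
(445.8, -101.9, 72.1, 21.2, -33.3, 468, 333)
(442.7, -2.5, 54.2, 24.5, 23.4, 282, 270)
col 280 red edges [251 299]
```

```bash
echo "[443,-2.5,57,-156.6]">cmd.json; python3 plan.py c 443,-2.5,53.6,-156.6,14,2 443,-2.5,52.7,-156.6,14,2  443,-2.5,52.7,-156.6,14,1 495,35,52.7,-168,14,5 548,84,52.7,-179.8,14,5 ; sed -n 1,3p cmd.json
```

```text
[[[0, 0, 0, 0, 0, 0.017, 14.0], [0, 0, 0, 0, 0, 0.017, 14.0], [0, 0, 0, 0, 0, 0.004, 14.0], [0, 0, 0, 0, 0, 0.005, 14.0], [0, 0, 0, 0, 0, 0, 14.0]]]
[[[0, 0, 0.013, 0.125, -0.028, 0, 14.0], [0, 0, 0.013, 0.124, -0.033, 0, 14.0], [0, 0, 0.012, 0.123, -0.037, 0, 14.0], [0, 0, 0.013, 0.121, -0.042, 0, 14.0], [0, 0, 0.012, 0.119, -0.047, 0, 14.0]]]
[[[0, 0, 0.013, 0.124, -0.074, 0, 14.0], [0, 0, 0.013, 0.121, -0.079, 0, 14.0], [0, 0, 0.013, 0.118, -0.083, 0, 14.0], [0, 0, 0.013, 0.114, -0.088, 0, 14.0], [0, 0, 0.014, 0.111, -0.093, 0, 14.0]]]
[ 548.    84.    52.7 -179.8] [ 443.4   -2.3   56.3 -156.6]
[548.0307648496985, 83.95903214725207, 52.699999999999996, -179.82000000000002]
```

>>> arm_command(
  motion=[
    [[0,0,0,0,0,0.017,14],[0,0,0,0,0,0.017,14],[0,0,0,0,0,0.004,14],[0,0,0,0,0,0.005,14],[0,0,0,0,0,0,14]],
  ],
)

```text
t: 13.92
position: [0.4438, -0.0024, 0.0536]
orientation: [0.0, 0.979, 0.203, 0.0]
wrist_force: [-2.2, 0.7, 9.8]
grip_width: 0.0136
finger_force: 5.0
```

>>> arm_command(
  motion=[
    [[0,0,0.013,0.125,-0.028,0,14],[0,0,0.013,0.124,-0.033,0,14],[0,0,0.012,0.123,-0.037,0,14],[0,0,0.013,0.121,-0.042,0,14],[0,0,0.012,0.119,-0.047,0,14]],
  ],
)

```text
t: 14.33
position: [0.4964, 0.0353, 0.0536]
orientation: [0.0, 0.995, 0.104, 0.0]
wrist_force: [-2.4, -2.0, 11.9]
grip_width: 0.014
finger_force: 5.7
```

>>> arm_command(
  motion=[
    [[0,0,0.013,0.124,-0.074,0,14],[0,0,0.013,0.121,-0.079,0,14],[0,0,0.013,0.118,-0.083,0,14],[0,0,0.013,0.114,-0.088,0,14],[0,0,0.014,0.111,-0.093,0,14]],
  ],
)

```text
t: 14.75
position: [0.5494, 0.0845, 0.0536]
orientation: [0.0, 1.0, 0.001, 0.001]
wrist_force: [-1.6, -2.9, 11.3]
grip_width: 0.0139
finger_force: 5.6
```

```bash
python3 look.py w18 280
```

```text
14.8 [550.9  85.8  53.6] [-0.1  1.7  8.8]
(548.1, 84.1, 54.2, 25.3, 0.1, 282, 273)
(640.5, -11.2, 37.8, 26.9, 85.6, 532, 59)
(641.5, 84.2, 56.2, 37.8, 0.2, 283, 52)
col 280 red edges [110 253 302]
```

>>> arm_command(
  motion=[
    [[0,0,0,0.13,0,0,14],[0,0,0,0.13,0,0,14],[0,0,0,0.13,0,0,14],[0,0,0,0.12,0,0,14],[0,0,0,0.02,0,0,14]],
  ],
)

```text
t: 15.22
position: [0.6032, 0.0843, 0.0535]
orientation: [-0.0, 1.0, 0.001, 0.001]
wrist_force: [-5.8, -0.6, 17.3]
grip_width: 0.0138
finger_force: 8.8
```

```bash
python3 look.py w19 240 260 300 320
```

```text
15.2667 [603.1  84.3  53.6] [ 3.8 -0.1  9. ]
(601.9, 84.2, 55.1, 25.3, 0.2, 282, 273)
(644.0, -18.5, 43.7, 41.4, 83.9, 521, 190)
(645.6, 84.2, 56.3, 43.7, 0.2, 282, 183)
col 240 red edges [134 234 253 272]
col 260 red edges [134 234 253 260]
col 300 red edges [134 234 253 260]
col 320 red edges [133 234 253 272]
```

```bash
echo "[616.5,84,80,-179.8]">cmd.json; python3 plan.py c 446,-103.5,80,-213.3,14,8 446,-103.5,57,-213.3,14,2
```

```text
[[[0, 0, 0.023, -0.214, 0.234, 0, 14.0], [0, 0, 0.023, -0.197, 0.248, 0, 14.0], [0, 0, 0.023, -0.178, 0.262, 0, 14.0], [0, 0, 0.023, -0.159, 0.274, 0, 14.0], [0, 0, 0.024, -0.138, 0.285, 0, 14.0]]]
[[[0, 0, 0.023, -0.117, 0.295, 0, 14.0], [0, 0, 0.024, -0.095, 0.302, 0, 14.0], [0, 0, 0.023, -0.071, 0.308, 0, 14.0], [0, 0, 0, 0, 0, 0.115, 14.0], [0, 0, 0, 0, 0, 0.115, 14.0]]]
[ 446.  -103.5   57.  -213.3] [ 603.1   84.3   53.6 -179.8]
```

>>> arm_command(
  motion=[
    [[0,0,0,0.04,0,0,14],[0,0,0,0.04,0,0,14],[0,0,0,0.04,0,0,14],[0,0,0,0.02,0,0,14],[0,0,0,0.015,0,0,14]],
  ],
)

```text
t: 15.68
position: [0.6174, 0.0844, 0.0536]
orientation: [-0.0, 1.0, 0.001, 0.0]
wrist_force: [-3.4, -0.1, 11.2]
grip_width: 0.0139
finger_force: 5.5
```

```bash
python3 look.py w20 240 260 300 320;python3 -c "
import cv2;im=cv2.imread('pics/w20.png')
for u in (245,320): print([tuple(map(int,p)) for p in im[240:280:2,u]])"
```

```text
15.7333 [617.6  84.4  53.6] [-0.8 -0.9 10.5]
(644.5, -20.3, 44.5, 44.4, -6.3, 519, 220)
(636.3, 84.1, 65.7, 56.3, -89.9, 282, 239)
col 240 red edges [164 272]
col 260 red edges [164 260]
col 300 red edges [164 261]
col 320 red edges [164 272]
[(0, 6, 161), (6, 6, 162), (0, 0, 160), (0, 3, 161), (7, 9, 163), (6, 14, 162), (0, 10, 163), (0, 0, 161), (0, 0, 160), (0, 0, 161), (0, 3, 151), (10, 6, 111), (0, 0, 129), (11, 4, 148), (0, 3, 158), (0, 7, 165), (14, 18, 95), (14, 11, 9), (11, 16, 10), (20, 20, 14)]
[(4, 15, 184), (0, 5, 182), (9, 2, 183), (0, 8, 183), (4, 13, 184), (0, 8, 183), (7, 9, 164), (9, 7, 161), (2, 9, 122), (4, 12, 113), (6, 11, 112), (0, 0, 85), (0, 0, 87), (9, 4, 98), (13, 12, 111), (15, 22, 119), (21, 17, 63), (22, 22, 20), (19, 17, 13), (21, 20, 17)]
```

>>> arm_command(
  motion=[
    [[0,0,0,0.01,0,0,14],[0,0,0,0,0,0,14],[0,0,0,0,0,-0.091,14],[0,0,0,0,0,-0.091,14],[0,0,0,0,0,-0.091,14]],
  ],
)

```text
t: 16.15
position: [0.6179, 0.0844, 0.0812]
orientation: [-0.0, 1.0, 0.002, 0.0]
wrist_force: [-0.3, 0.5, -0.8]
grip_width: 0.014
finger_force: 0.0
```

```bash
python3 look.py w21 240 320
```

```text
16.2 [618.7  84.4  83.3] [-0.2  0.6  3. ]
(644.2, -21.5, 45.6, 44.0, -6.8, 492, 201)
(636.9, 84.1, 66.2, 56.6, -89.8, 282, 217)
col 240 red edges [153 272]
col 320 red edges [153 272]
```

>>> arm_command(
  motion=[
    [[0,0,0.023,-0.214,0.234,0,14],[0,0,0.023,-0.197,0.248,0,14],[0,0,0.023,-0.178,0.262,0,14],[0,0,0.023,-0.159,0.274,0,14],[0,0,0.024,-0.138,0.285,0,14]],
  ],
)

```text
t: 16.62
position: [0.5101, -0.0336, 0.0806]
orientation: [0.0, 0.983, -0.181, 0.0]
wrist_force: [0.1, -1.0, 0.9]
grip_width: 0.0141
finger_force: 0.0
```

>>> arm_command(
  motion=[
    [[0,0,0.023,-0.117,0.295,0,14],[0,0,0.024,-0.095,0.302,0,14],[0,0,0.023,-0.071,0.308,0,14],[0,0,0,0,0,0.1,14],[0,0,0,0,0,0.1,14]],
  ],
)

```text
t: 17.03
position: [0.4473, -0.1042, 0.0609]
orientation: [0.0, 0.958, -0.288, 0.001]
wrist_force: [0.2, 0.2, -0.9]
grip_width: 0.0141
finger_force: 0.0
```

```bash
python3 look.py w22 280; python3 plan.py m 446,-103.5,58,-213.3,14,1
```

```text
17.0833 [ 446.7 -103.1   58.4] [-0.9  0.9 -3.2]
(447.5, -106.6, 69.9, 25.2, -32.8, 284, 260)
col 280 red edges [241 289]
[[[0, 0, 0, -0.004, 0.007, 0.004, 14.0], [0, 0, 0, 0, 0, 0, 14.0], [0, 0, 0, 0, 0, 0, 14.0], [0, 0, 0, 0, 0, 0, 14.0], [0, 0, 0, 0, 0, 0, 14.0]]]
[ 446.  -103.5   58.   146.7] [ 446.7 -103.1   58.4  146.7]
```

```bash
python3 - <<'E'
from h import *
c=json.load(open("pics/w1.json")); print(plane(c,[[265*.7,357*.7],[530*.7,510*.7]],.08))
E
echo "[448.4,-106.3,52.7,-213.3]">cmd.json; python3 plan.py c 495,-115,52.7,-198,14,5 542,-122,52.7,-183.9,14,5
```

```text
[[ 0.43209068 -0.21484043]
 [ 0.63769057 -0.35242091]]
[[[0, 0, -0.017, 0.087, -0.037, 0, 14.0], [0, 0, -0.017, 0.089, -0.032, 0, 14.0], [0, 0, -0.017, 0.091, -0.027, 0, 14.0], [0, 0, -0.017, 0.092, -0.022, 0, 14.0], [0, 0, -0.017, 0.094, -0.017, 0, 14.0]]]
[[[0, 0, -0.016, 0.094, -0.016, 0, 14.0], [0, 0, -0.016, 0.094, -0.011, 0, 14.0], [0, 0, -0.015, 0.095, -0.006, 0, 14.0], [0, 0, -0.016, 0.095, -0.002, 0, 14.0], [0, 0, -0.015, 0.095, 0.003, 0, 14.0]]]
[ 542.  -122.    52.7 -184. ] [ 446.7 -103.1   58.4  146.7]
```

>>> arm_command(
  motion=[
    [[0,0,0,0.018,0.005,0.02,14],[0,0,0,0.017,0.005,0.02,14],[0,0,0,0,0,0.008,14],[0,0,0,0,0,0.005,14],[0,0,0,0,0,0,14]],
  ],
)

```text
t: 17.5
position: [0.4498, -0.1055, 0.0549]
orientation: [-0.0, 0.958, -0.286, -0.0]
wrist_force: [0.1, -1.2, 0.2]
grip_width: 0.0136
finger_force: 0.0
```

```bash
python3 look.py w23 280
```

```text
17.55 [ 449.8 -105.6   55. ] [0.4 0.9 0.4]
(436.1, -124.2, 28.0, 24.9, -33.2, 333, 267)
(455.7, -94.6, 40.9, 25.5, -33.2, 252, 269)
col 280 red edges [252 301]
```

>>> arm_command(
  motion=[
    [[0,0,0,0,0,0.008,14],[0,0,0,0,0,0.007,14],[0,0,0,0,0,0.005,14],[0,0,0,0,0,0,14],[0,0,0,0,0,0,14]],
  ],
)

```text
t: 17.97
position: [0.4499, -0.1058, 0.0536]
orientation: [-0.0, 0.958, -0.286, 0.0]
wrist_force: [-2.4, 1.5, 9.8]
grip_width: 0.0138
finger_force: 4.9
```

>>> arm_command(
  motion=[
    [[0,0,-0.017,0.087,-0.037,0,14],[0,0,-0.017,0.089,-0.032,0,14],[0,0,-0.017,0.091,-0.027,0,14],[0,0,-0.017,0.092,-0.022,0,14],[0,0,-0.017,0.094,-0.017,0,14]],
  ],
)

```text
t: 18.38
position: [0.4969, -0.1147, 0.0536]
orientation: [0.0, 0.988, -0.155, 0.0]
wrist_force: [-2.8, 0.8, 10.4]
grip_width: 0.0137
finger_force: 5.3
```

>>> arm_command(
  motion=[
    [[0,0,-0.016,0.094,-0.016,0,14],[0,0,-0.016,0.094,-0.011,0,14],[0,0,-0.015,0.095,-0.006,0,14],[0,0,-0.016,0.095,-0.002,0,14],[0,0,-0.015,0.095,0.003,0,14]],
  ],
)

```text
t: 18.8
position: [0.5439, -0.1217, 0.0536]
orientation: [0.0, 0.999, -0.033, 0.0]
wrist_force: [-3.8, 1.4, 9.5]
grip_width: 0.0137
finger_force: 5.1
```

```bash
python3 look.py w24 240 320
python3 - <<'E'
from tray import *
im=cv2.imread("pics/w24.png"); c=json.load(open("pics/w24.json"))
print(fit(im,c,[616,-127,-3.9],80,0))
E
```

```text
18.85 [ 545.3 -122.    53.6] [ 1.2 -0.3  8.8]
(542.4, -122.6, 69.8, 25.3, -3.8, 283, 274)
(640.1, -129.2, 70.7, 21.8, -2.3, 285, 42)
(640.4, -35.4, 41.0, 31.6, 82.5, 38, 60)
col 240 red edges [ 77 253 272]
col 320 red edges [ 75 253 272]
(array([ 614.5, -126. ,   -3.8]), np.float64(0.044))
```

>>> arm_command(
  motion=[
    [[0,0,0,0.15,-0.005,0,14],[0,0,0,0.15,-0.005,0,14],[0,0,0,0.15,0,0,14],[0,0,0,0.15,0,0,14],[0,0,0,0.03,0,0,14]],
  ],
)

```text
t: 19.27
position: [0.608, -0.1251, 0.0536]
orientation: [0.0, 0.999, -0.034, 0.001]
wrist_force: [-5.7, 0.3, 16.4]
grip_width: 0.0142
finger_force: 8.5
```

```bash
python3 look.py w25 240 260 300 320
```

```text
19.3167 [ 607.8 -125.1   53.6] [1.4 0.1 8.8]
(606.3, -126.0, 70.7, 25.8, -3.9, 282, 274)
(642.7, -129.3, 70.9, 23.3, -2.3, 286, 203)
(644.1, -29.7, 45.4, 43.9, 83.2, 53, 212)
col 240 red edges [178 230 253 272]
col 260 red edges [177 229 253 260]
col 300 red edges [176 228 253 260]
col 320 red edges [176 227 253 272]
```

>>> arm_command(
  motion=[
    [[0,0,0,0.05,0,0,14],[0,0,0,0.05,0,0,14],[0,0,0,0.04,0,0,14],[0,0,0,0.025,0,0,14],[0,0,0,0.015,0,0,14]],
  ],
)

```text
t: 19.73
position: [0.6245, -0.1263, 0.0536]
orientation: [0.0, 0.999, -0.035, 0.0]
wrist_force: [-3.1, 0.6, 10.4]
grip_width: 0.0141
finger_force: 4.7
```

```bash
python3 look.py w26 230 240 320 335;python3 -c "
import cv2;im=cv2.imread('pics/w26.png')
for u in (225,245,320,340): print([int(p[2]) for p in im[240:282:2,u]])"
```

```text
19.7833 [ 624.7 -126.3   53.6] [-0.3  0.7  8.1]
(633.4, -128.4, 71.9, 46.1, -3.9, 284, 258)
(644.6, -29.3, 46.0, 44.5, 82.9, 58, 246)
col 230 red edges [210 292]
col 240 red edges [210 272]
col 320 red edges [209 272]
col 335 red edges [210 302]
[173, 172, 172, 173, 173, 171, 172, 172, 171, 171, 164, 113, 138, 157, 168, 172, 172, 172, 171, 171, 172]
[173, 175, 171, 174, 172, 171, 171, 170, 171, 171, 163, 111, 139, 156, 168, 176, 103, 13, 22, 21, 22]
[194, 193, 195, 195, 186, 121, 122, 124, 123, 123, 113, 90, 93, 108, 118, 125, 70, 21, 25, 19, 21]
[124, 125, 124, 124, 125, 124, 125, 125, 122, 125, 118, 88, 99, 108, 118, 125, 123, 124, 122, 121, 124]
```

>>> arm_command(
  motion=[
    [[0,0,0,0.01,0,0,14],[0,0,0,0,0,0,14],[0,0,0,0,0,-0.09,14],[0,0,0,0,0,-0.15,14],[0,0,0,0,0,-0.25,14]],
  ],
)

```text
t: 20.2
position: [0.624, -0.1258, 0.1008]
orientation: [-0.001, 0.999, -0.035, -0.002]
wrist_force: [0.5, 0.1, 0.6]
grip_width: 0.0142
finger_force: 0.0
```

>>> arm_command(
  motion=[
    [[0,0,0,-0.15,-0.2,-0.35,14],[0,0,0,-0.15,-0.25,-0.3,14],[0,0,0,-0.15,-0.25,-0.3,14],[0,0,0,-0.1,-0.25,-0.3,14],[0,0,0,-0.1,-0.1,-0.2,14]],
  ],
)

```text
t: 20.62
position: [0.5676, -0.0153, 0.2494]
orientation: [-0.0, 0.999, -0.034, 0.002]
wrist_force: [0.1, 0.3, -0.0]
grip_width: 0.0142
finger_force: 0.0
```

>>> arm_command(
  motion=[
    [[0,0,0,0,0,0,14],[0,0,0,0,0,0,14],[0,0,0,0,0,0,14],[0,0,0,0,0,0,14],[0,0,0,0,0,0,14]],
  ],
)

```text
t: 21.03
position: [0.5679, -0.0183, 0.2444]
orientation: [-0.0, 0.999, -0.035, -0.001]
wrist_force: [0.0, -0.8, 0.2]
grip_width: 0.014
finger_force: 0.0
```

```bash
python3 look.py w27
python3 - <<'E'
import cv2
im=cv2.imread("pics/w27.png"); cv2.imwrite("pics/w27b.png",cv2.resize(im,(800,600),interpolation=cv2.INTER_CUBIC))
E
```

```text
21.0833 [568.  -18.3 244.6] [0.  0.5 0.3]
(631.7, -126.4, 74.9, 43.5, -4.2, 395, 104)
(635.2, 82.7, 65.5, 59.2, 89.9, 167, 116)
(642.8, -25.3, 43.3, 41.1, 83.7, 283, 100)
```

View pics/w27b.png

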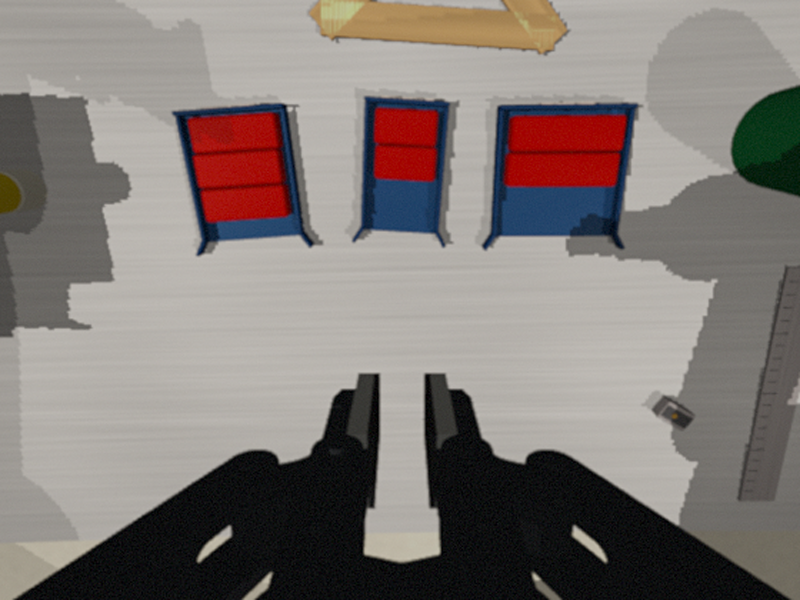

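The picture shows three neat, closed rows: mid (235,165), short (407,143) and long (565,150). The sharpener, ruler, cup and set square are where they were.

```bash
python3 -c "
from cell import env; print(env.hand_in())"
```

```text
the job is handed in; nothing more can be done
None
```

All four loose erasers were slid into the trays for their lengths, closed up in square rows, and the job was handed in at about 21 s of the 67 s allowed; no verdict came back.

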